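# Load bearing caps into sprung-jaw nest blocks

## Task

Load the two loose iron bearing caps into the two sloping nest blocks, each into the pocket that matches the shape of its foot (the tongue of the one cap goes into the keyway in the pocket's lower wall). Each pocket has a sprung jaw at its upper end: push it back with the cap's edge, lower the cap until its foot lies flat on the pocket's floor, and let the jaw hold it there. Be gentle, never forcing or dropping a cap against its block (stay well below 90 N), and leave the connecting rod, piston, wrench and jar where they are.

Things in the scene. Friction and masses are not known exactly. Their poses are not given: they have to be found in the camera images.
- plain_cap: dark iron bearing cap, about 0.4 kg, standing on its foot on the bench. Foot: plain rectangle 40 mm (x) by 70 mm (y), 14 mm thick. In its middle a crown to grip: 26 mm (x) by 30 mm (y), flat sides up to 42 mm above the underside, rounded top at 57 mm. Origin: centre of the foot's underside; z up through the crown. The same after half a turn about z
- keyed_cap: dark iron bearing cap, about 0.4 kg, standing on its foot on the bench. Foot: 44 mm by 44 mm square, 14 mm thick, with one tongue 14 mm wide (y) that sticks out 10 mm on its -x side (to x = -32 mm). In its middle a square-topped crown to grip: 26 mm (x) by 28 mm (y), top 54 mm above the underside. Origin: centre of the 44 mm square's underside; z up through the crown
- plain_pocket: pocket on its block's slope. Origin: on its floor, where a seated cap's origin comes to lie, 58 mm above the bench; x up the slope, y sideways, z square out of the floor, 25 deg off vertical. Walls 10 mm high: lower one's inner face x=-20 mm (18 thick), side ones' y=+-37 mm (16 thick); upper end: sprung jaw. Takes the plain cap, 70 mm side along y, either way round
- keyed_pocket: pocket on its block's slope. Origin: on its floor, where a seated cap's origin comes to lie, 58 mm above the bench; x up the slope, y sideways, z square out of the floor, 28 deg off vertical. Walls 10 mm high: lower one's inner face x=-22 mm (18 thick), side ones' y=+-24 mm (16 thick); upper end: sprung jaw. Keyway 18 mm wide through the lower wall at y=0. Takes the keyed cap, x axes alike
- plain_jaw (a joint): travel of the sprung steel jaw that closes this pocket's upper end, m: 0 at rest (face at pocket x=+14 mm, 6 mm too near for the cap), 0.006 with the cap seated, up to 0.014, up the slope. 4 N at rest, 0.4 N more per mm. 52 mm wide, top 22 mm above the pocket floor, 12 above the walls; spring housing behind it x=+52 to +66, 18 mm high
- keyed_jaw (a joint): travel of the sprung steel jaw that closes this pocket's upper end, m: 0 at rest (face at pocket x=+16 mm, 6 mm too near for the cap), 0.006 with the cap seated, up to 0.014, up the slope. 4 N at rest, 0.4 N more per mm. 33 mm wide, top 22 mm above the pocket floor, 12 above the walls; spring housing behind it x=+54 to +68, 18 mm high
- con_rod: bystander: steel connecting rod lying flat, 163 mm long, 54 mm wide, 20 mm high; origin near its middle on the underside, x along it
- piston: bystander: aluminium piston, 76 mm across, 58 mm high; origin at the centre of its underside
- wrench: bystander: steel wrench lying flat; origin near its middle on the underside, x along it
- grease_jar: bystander: grey jar with a black lid, 60 mm across, 75 mm high; origin at the centre of its underside
- plain_nest: the blue stand that carries the plain pocket and its jaw, fixed to the bench; origin on the bench, straight below the pocket's origin, x in the pocket's up-slope direction seen from above
- keyed_nest: the blue stand that carries the keyed pocket and its jaw, fixed to the bench; origin on the bench, straight below the pocket's origin, x in the pocket's up-slope direction seen from above
Mind the look-alikes: they are no part of the job. What is shaped like the plain_cap but pink is not meant.

How it is judged (in metres and radians):
At the end, for the whole second after the job is handed in: Each cap sits in its own pocket: its origin within 5 mm of the pocket's, its foot flat on the floor (within 4 degrees) and square to it (within 7 degrees), at rest and released (distance between plain_cap and plain_pocket below 0.005 m and angle between the z axis of plain_cap and the z axis of plain_pocket, either way round below 0.07 rad and angle between the x axis of plain_cap and the x axis of plain_pocket, either way round below 0.12 rad and linear speed of each of plain_cap, keyed_cap below 0.01 m/s and contact force between each of plain_cap, keyed_cap and the fingers below 0.1 N and distance between keyed_cap and keyed_pocket below 0.005 m and angle between the z axis of keyed_cap and the z axis of keyed_pocket, either way round below 0.07 rad and angle between the x axis of keyed_cap and the x axis of keyed_pocket, either way round below 0.12 rad); the robot touches nothing.
It fails at once if a cap is pressed, knocked or dropped against a nest block with more than 90 N (contact force between any of plain_cap, keyed_cap and plain_nest above 90 N or contact force between any of plain_cap, keyed_cap and keyed_nest above 90 N).
It fails at once if the connecting rod, piston, wrench or jar is moved by more than 30 mm (distance of any of con_rod, piston, wrench, grease_jar from where it was at the start of the episode above 0.03 m).
It also fails if it takes over 64 s, if anything falls off the work surface, if the arm or the gripper's body presses on something with over 40 N, if the wrist force passes 120 N, or if a joint passes its speed limit or range.

## Robot

A 6-joint arm with a two-finger parallel gripper is mounted at the origin on the work surface. World frame = base frame: x ahead of the robot, y to its left, z up, the work surface at z = 0. Lengths are in mm, angles in rad, forces in N, time in s.
With the tool pointing down it reaches from about 325 to 850 mm from the base axis. Payload 15.5 kg.
Tool frame: the origin (TCP) lies midway between the tips of the shut fingers; the grasp point (between the pads) lies 19 mm behind it; z points along the fingers, y is the line along which they close (so a half turn about z gives the same grasp; the last joint's range is limited). The gripper opens to 91 mm and grips with 3 to 60 N. Pads are 32 mm wide; open, the fingers measure 118 mm over their backs; the gripper's body (76 mm by 178 mm) begins 60 mm behind the grasp point.
Start: joints at [1.034, 0.494, 1.345, -0, 1.302, -0.096], TCP at [267.225, 564.993, 213.915] pointing down, gripper open.
Joint ranges: [-2.91, 2.91], [-0.82, 2.16], [0.22, 2.67], [-1.22, 4.37], [0.12, 2.79], [-3.08, 3.08]. Speed limits (rad/s): [1.89, 1.89, 2.57, 3.01, 3.01, 3.01].

## Interface

Orientations are given as a 3x3 rotation matrix whose columns are the frame's x, y, z axes.
In Python, from rig import manip gives the robot as it stands.
- The arm moves only by the shell command python3 -m inch 'ROWS' [OPENING]. ROWS is JSON, a list of rows, each an object with "travel": the shift along the tool's x, y, z each as a share of 30 cm, from -1 to 1, a list of three; "turn": the turn, a rotation vector about the tool's x, y, z each as a share of 180 degrees, from -1 to 1, a list of three. In form: [{"travel": [tx, ty, tz], "turn": [ax, ay, az]}, ...]. A call has 1 to 20 rows; each row is the pose to reach, as a shift and turn from the pose commanded when the call began, along the tool's axes at that moment, turning the shorter way round; what a row does not reach only later rows make up. A row lasts 1/8 s, in which the tool goes at most 62.5 mm and 10.7 degrees, less where a joint would pass 70% of its speed; a pose out of reach is approached as far as the arm can. A call with a number of a shift or a turn outside -1 to 1 is refused whole. A call with a gripper value outside its range is refused whole. OPENING is the opening, from -1 (shut) to 1 (fully open), set as the call begins (- or left out, the last holds). The fingers move at their own pace and stop on an object; the grip force is fixed at half the most. Time passes only in rows, so rows that repeat a pose let the fingers close. It gives the time, the measured TCP pose, the force, the opening and the grip force at its end, in the units of the state.
- manip.state(): the state, without advancing time (a new reading comes with each control period).
- manip.get_image(name): name is "scene" or "top" or "wrist"; returns (picture, depth): 384x512x3 uint8, red, green, blue; 384x512 float32, mm along the optical axis (not along the pixel's ray), 0 where there is no reading.
- manip.camera_info(name): a dict with "mtx" (3x3 intrinsics, pixels), "k1" (the pictures are not rectified: a ray, as slopes to the right and down, at radius r is drawn at 1 + k1 r^2 times it, then the intrinsics apply), "position" and "rotation" of the camera in the world. Camera axes: x right, y up, looking along -z (the intrinsics and any distortion apply to the point x, -y, -z); pixel columns grow to the right and rows downward; lengths in mm; the calibration is good to about 2 mm. A picture is of the moment at which its call begins: read the wrist's pose just before it. camera_info takes no time and is no camera call; for the wrist camera it gives the pose at the moment of the call.
- manip.sign_off(): hands the job in; it is judged then, once.
The state is a dict: "clock": time; "q": joint angles; "joint_vel": joint speeds; "tau": joint torques, N m; "eef_pos": TCP position; "orientation": TCP orientation; "force": force on the tool from outside, world axes, zero at the start; "wrist_torque": the same for the moment, N m; "finger_gap": finger opening in mm; "finger_force": force on a finger pad.
Only numpy, scipy, OpenCV 4.12 (cv2) and the standard library are available. Lean on these libraries where they do the work, as an engineer would, in place of code of your own. Each camera call takes 0.05 s, during which the arm holds its last target. There are 200 camera calls.

## Working session

There is one attempt and no reset: what is moved stays moved. The work goes in short steps, Python scripts to look and compute and a shell command to move; the robot and the scene stay as the last step left them, time stands still between calls to the robot, and variables do not carry over. Pictures are saved under pics/ and viewed, at most 11 in all, crops included, and the job is handed in when it is done.

```bash
mkdir -p pics; ls; cat > h.py <<'E'
import numpy as np, cv2
from rig import manip
def grab(n):
    ci=manip.camera_info(n); im,d=manip.get_image(n)
    np.savez(f'{n}.npz',im=im,d=d,K=ci['mtx'],k1=ci['k1'],p=ci['position'],R=ci['rotation']); return im,d
def load(n): return np.load(f'{n}.npz')
def cloud(n):
    c=load(n); K=c['K'];d=c['d'];h,w=d.shape
    u,v=np.meshgrid(np.arange(w),np.arange(h))
    pts=np.stack([u,v],-1).reshape(-1,1,2).astype(float)
    s=cv2.undistortPoints(pts,K,np.array([float(c['k1']),0,0,0])).reshape(h,w,2)
    P=np.stack([s[...,0]*d,-s[...,1]*d,-d],-1)
    W=P@c['R'].T+c['p']; W[d==0]=np.nan; return W
E
python3 - <<'E'
from h import *
for n in ('scene','top'):
    im,d=grab(n); cv2.imwrite(f'pics/{n}0.png',cv2.resize(im[...,::-1],(800,600),interpolation=cv2.INTER_CUBIC)); c=load(n); print(n,c['p'],c['R'].round(3).tolist(),c['K'].tolist(),c['k1'])
print(manip.state())
E
```

```text
pics
scene [1173.54150105  379.16253577  879.25772807] [[-0.518, -0.652, 0.554], [0.856, -0.389, 0.342], [-0.008, 0.651, 0.759]] [[434.24024734142466, 0.0, 255.54326892238717], [0.0, 434.24024734142466, 194.02956656546945], [0.0, 0.0, 1.0]] 0.01219100392854632
top [ 490.74530685   11.41548356 1320.95046295] [[-0.002, 0.996, -0.084], [-1.0, -0.002, -0.003], [-0.004, 0.084, 0.996]] [[444.95839477112304, 0.0, 247.92044211121885], [0.0, 444.95839477112304, 191.71784954950593], [0.0, 0.0, 1.0]] -0.09930964952502962
{'clock': 0.1, 'q': array([ 1.03351499e+00,  4.94095555e-01,  1.34605369e+00, -1.47677548e-05,
        1.30246519e+00, -9.54865727e-02]), 'joint_vel': array([-0.00011411, -0.00238049, -0.00093316,  0.0015189 , -0.0016005 ,
       -0.00065339]), 'tau': array([ 2.00227449e-03, -8.80237198e+01, -3.82554388e+01,  7.08480855e-02,
        4.79697436e-02, -5.65783887e-05]), 'eef_pos': array([267.05532585, 564.71629897, 213.41897245]), 'orientation': array([[-9.03987404e-01,  4.27558784e-01, -5.10718185e-04],
       [ 4.27559081e-01,  9.03986974e-01, -8.85105398e-04],
       [ 8.32479991e-05, -1.01848633e-03, -9.99999478e-01]]), 'force': array([-0.04039246, -0.42219647,  0.67135652]), 'wrist_torque': array([-0.01172798,  0.01649679, -0.02327445]), 'finger_force': 0.0, 'finger_gap': 90.77439624292877}
```

View pics/top0.png

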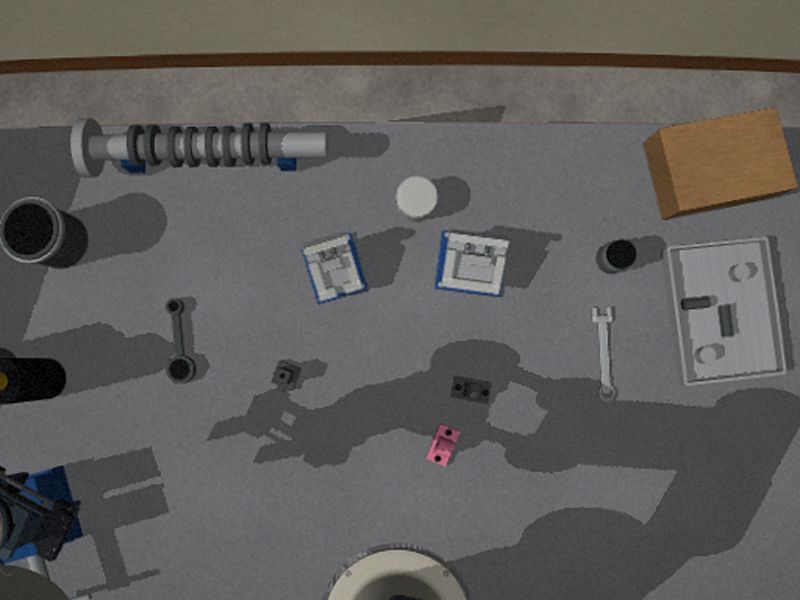

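View pics/scene0.png

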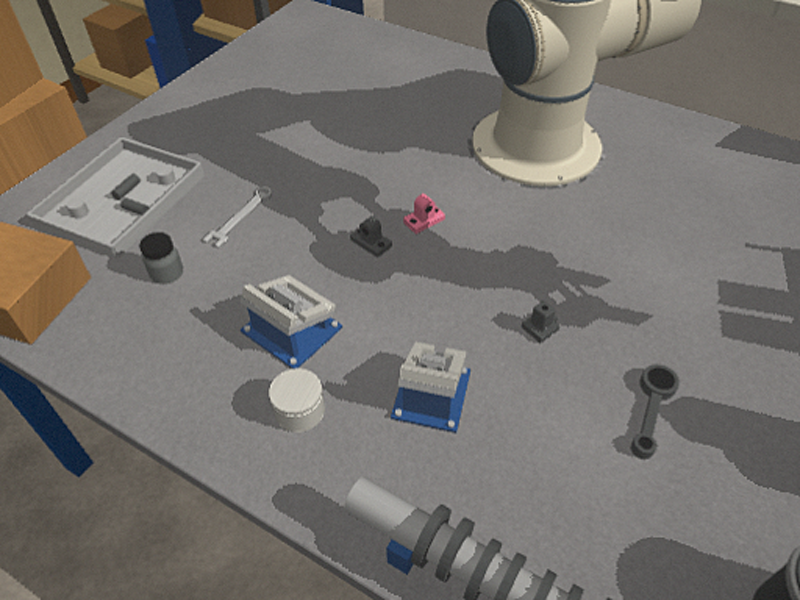

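Top view: keyed cap at (286,375), plain cap (471,388), pink decoy (444,445), keyed nest (335,268), plain nest (472,262). Up the picture is +x and right is −y. The scene view shows the same layout.

```bash
python3 - <<'E'
from h import *
W=cloud('top'); im=load('top')['im']
def at(x,y): return W[int(y/1.5625),int(x/1.5625)].round(1)
for n,p in dict(keyed=(286,375),plain=(471,388),kn=(335,268),pn=(472,262),bench=(380,350)).items(): print(n,at(*p))
t=[]
for (x,y) in [(286,375),(471,388),(335,268),(472,262)]:
    x/=1.5625;y/=1.5625
    t.append(cv2.resize(im[int(y)-27:int(y)+27,int(x)-36:int(x)+36,::-1],(400,300),interpolation=cv2.INTER_CUBIC))
cv2.imwrite('pics/crop1.png',np.clip(1.6*np.vstack([np.hstack(t[:2]),np.hstack(t[2:])]).astype(float),0,255).astype(np.uint8))
# nest points
for n,(cx,cy) in dict(kn=(335,268),pn=(472,262)).items():
    cx=int(cx/1.5625);cy=int(cy/1.5625)
    P=W[cy-28:cy+28,cx-32:cx+32].reshape(-1,3);P=P[P[:,2]>35]
    rng=np.random.default_rng(0);best=0
    for _ in range(2000):
        a=P[rng.choice(len(P),3,False)];nn=np.cross(a[1]-a[0],a[2]-a[0])
        if np.linalg.norm(nn)<1:continue
        nn/=np.linalg.norm(nn)
        nn*=np.sign(nn[2])
        if nn[2]>.95: continue
        m=abs((P-a[0])@nn)<2
        if m.sum()>best:best=m.sum();bm=m
    Q=P[bm];c=Q.mean(0);nn=np.linalg.svd(Q-c)[2][2];nn*=np.sign(nn[2])
    print(n,best,len(P),c.round(1),nn.round(3),'tilt',np.degrees(np.arccos(nn[2])).round(1),'yaw upslope',np.degrees(np.arctan2(-nn[1],-nn[0])).round(1),P.min(0),P.max(0))
E
```

```text
keyed [460.8 200.3  56.3]
plain [ 437.7 -134.2   55.1]
kn [654.3 110.9  82.1]
pn [ 665.2 -136.5   81.1]
bench [506.7  30.8   0.8]
kn 264 1066 [654.2 118.5  76.3] [-0.526 -0.121  0.842] tilt 32.7 yaw upslope 13.0 [600.77372726  66.95483706  35.07531171] [719.62980803 167.15470977 110.21461663]
pn 340 1415 [ 662.6 -140.3   75. ] [-0.504  0.051  0.862] tilt 30.4 yaw upslope -5.7 [ 611.05845355 -199.56704595   39.78223214] [725.85913276 -81.80786321 107.3552584 ]
```

View pics/crop1.png

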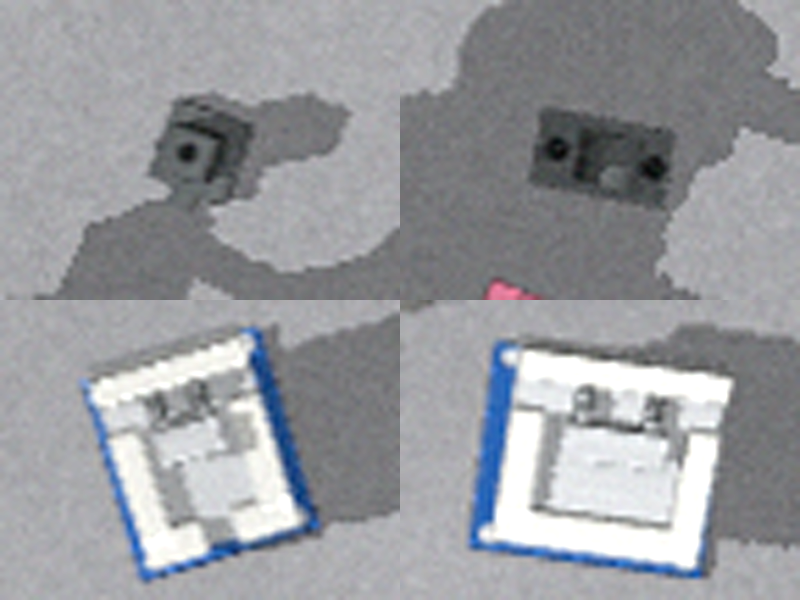

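Enlarged: the keyed cap's tongue points down-left in the picture, so its yaw is about −17°. The plain cap's long side runs along y with yaw about −10°. Both nests slope up toward +x, with the jaws at the top and the keyway at the bottom; yaws are about +17° and −9°. Next I'll get close-ups from the wrist camera.

```bash
cat >> h.py <<'E'
from scipy.spatial.transform import Rotation as Ro
def down(yaw,tilt=0):
    # tool R for cap/pocket frame of yaw(deg), tilt: tool y=+-frame y, z=-frame z
    F=Ro.from_euler('z',yaw,degrees=True).as_matrix()@Ro.from_euler('y',-tilt,degrees=True).as_matrix()
    return F@np.diag([-1.,1,-1]),F
def rel(p0,R0,p,R):
    p0,R0,p,R=map(np.asarray,(p0,R0,p,R))
    print('travel',(R0.T@(p-p0)/300).round(4).tolist(),'turn',(Ro.from_matrix(R0.T@R).as_rotvec()/np.pi).round(4).tolist())
def now():
    s=manip.state(); return s['eef_pos'],s['orientation']
E
python3 - <<'E'
from h import *
s=manip.state();ci=manip.camera_info('wrist');R=s['orientation']
print((R.T@(ci['position']-s['eef_pos'])).round(1),(R.T@ci['rotation']).round(3),ci['mtx'],ci['k1'])
rel(*now(),[400,330,260],down(-17)[0])
rel([400,330,260],down(-17)[0],[440,200,260],down(-17)[0])
E
```

```text
[  73.2   -1.7 -170.2] [[-0.     0.966  0.26 ]
 [ 1.     0.     0.   ]
 [ 0.     0.26  -0.966]] [[341.69297945   0.         252.72790246]
 [  0.         341.69297945 189.21125867]
 [  0.           0.           1.        ]] -0.09965674928963286
travel [-0.7351, -0.518, -0.1548] turn [-0.0003, -0.0, -0.0462]
travel [-0.2542, -0.3754, 0.0] turn [0.0, 0.0, 0.0]
```

```bash
python3 -m inch '[{"travel":[-0.735,-0.518,-0.155],"turn":[0,0,-0.046]},{"travel":[-0.735,-0.518,-0.155],"turn":[0,0,-0.046]},{"travel":[-0.735,-0.518,-0.155],"turn":[0,0,-0.046]},{"travel":[-0.735,-0.518,-0.155],"turn":[0,0,-0.046]},{"travel":[-0.735,-0.518,-0.155],"turn":[0,0,-0.046]}]' 1
python3 -m inch '[{"travel":[-0.28,-0.375,0.35],"turn":[0,0,0]},{"travel":[-0.28,-0.375,0.35],"turn":[0,0,0]},{"travel":[-0.28,-0.375,0.35],"turn":[0,0,0]},{"travel":[-0.28,-0.375,0.35],"turn":[0,0,0]},{"travel":[-0.28,-0.375,0.35],"turn":[0,0,0]}]'
python3 - <<'E'
from h import *
print(now(),manip.state()['clock'])
im,d=grab('wrist')
cv2.imwrite('pics/w1.png',cv2.resize(np.clip(im[...,::-1]*2.,0,255).astype(np.uint8),(800,600),interpolation=cv2.INTER_CUBIC))
W=cloud('wrist'); print(W[190,250],np.nanmedian(W[...,2]))
E
```

```text
clock: 0.72
eef_pos: [401.4, 327.7, 260.9]
orientation: [[-0.955, 0.295, 0.001], [0.295, 0.955, -0.0], [-0.001, -0.0, -1.0]]
force: [-0.4, 0.1, -0.4]
finger_gap: 91.4
finger_force: 0.0
clock: 1.35
eef_pos: [447.5, 198.3, 155.6]
orientation: [[-0.956, 0.293, -0.0], [0.293, 0.956, 0.0], [0.0, 0.0, -1.0]]
force: [-0.1, 1.0, 1.1]
finger_gap: 91.1
finger_force: 0.0
(array([447.51373097, 198.34860403, 155.62667372]), array([[-9.55969934e-01,  2.93464596e-01, -1.28026520e-04],
       [ 2.93464569e-01,  9.55969930e-01,  1.99698384e-04],
       [ 1.80993909e-04,  1.53334404e-04, -9.99999972e-01]])) 1.35
[457.0855261  190.8662887   14.02391365] 0.03303932654205255
```

View pics/w1.png

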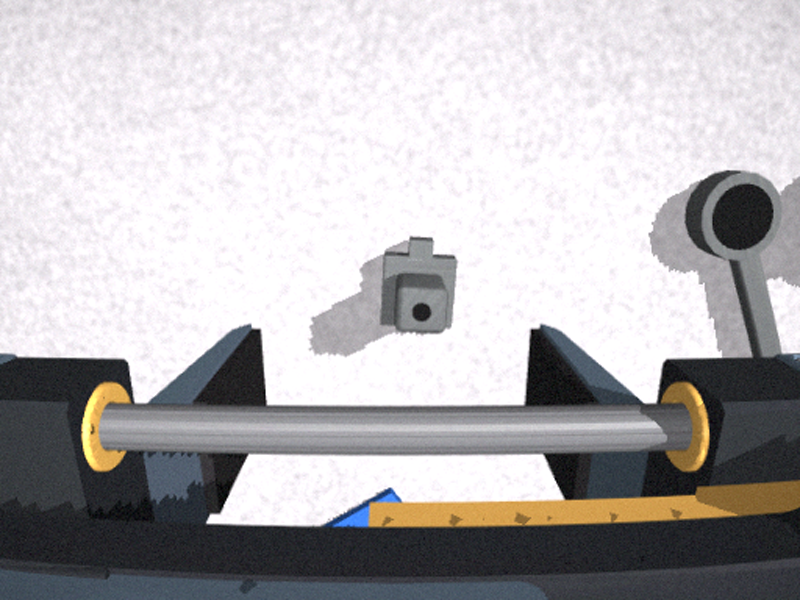

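The keyed cap is at (420,290), with its tongue at (421,245) pointing along tool +x as wanted. I'll measure it from the depth.

```bash
cat >> h.py <<'E'
def capfit(x,y,top,name='cap',r=45):
    W=cloud('wrist').reshape(-1,3); W=W[np.hypot(W[:,0]-x,W[:,1]-y)<r]
    for n,lo,hi in (('crown',top-3,top+3),('foot',11,17),('all',8,70)):
        P=W[(W[:,2]>lo)&(W[:,2]<hi)]
        if len(P)<10: continue
        b=cv2.minAreaRect(P[:,:2].astype(np.float32)); print(name,n,len(P),np.round(b[0],1),np.round(b[1],1),round(b[2],1),'zmed',np.median(P[:,2]).round(1))
E
python3 - <<'E'
from h import *
capfit(462,193,54)
W=cloud('wrist'); 
for p in [(422,312),(385,255),(456,255),(411,238),(433,238)]: print(p,W[int(p[1]/1.5625)+1,int(p[0]/1.5625)].round(1))
E
```

```text
cap crown 872 [459.1 207.1] [27.2 25. ] 68.5 zmed 53.2
cap foot 1127 [454.6 208.9] [44.  53.9] 69.8 zmed 13.4
cap all 2368 [454.6 208.9] [44.  53.9] 69.8 zmed 21.6
(422, 312) [459.6 207.8  55. ]
(385, 255) [432.1 194.7  14.4]
(456, 255) [447.3 235.3   0.6]
(411, 238) [427.3 212.7  11.7]
(433, 238) [433.  225.3   0.7]
```

```bash
python3 - <<'E'
from h import *
R=down(-20.2)[0]
rel(*now(),[459.2,207.2,80],R)
rel(*now(),[459.2,207.2,18],R)
E
```

```text
travel [-0.0284, 0.0379, 0.2533] turn [0.0002, 0.0002, 0.0177]
travel [-0.0283, 0.0378, 0.4599] turn [0.0002, 0.0002, 0.0177]
```

```bash
python3 -m inch '[{"travel":[-0.028,0.038,0.12],"turn":[0,0,0.018]},{"travel":[-0.028,0.038,0.25],"turn":[0,0,0.018]},{"travel":[-0.028,0.038,0.32],"turn":[0,0,0.018]},{"travel":[-0.028,0.038,0.38],"turn":[0,0,0.018]},{"travel":[-0.028,0.038,0.43],"turn":[0,0,0.018]},{"travel":[-0.028,0.038,0.46],"turn":[0,0,0.018]},{"travel":[-0.028,0.038,0.46],"turn":[0,0,0.018]}]'
python3 -m inch '[{"travel":[0,0,0],"turn":[0,0,0]},{"travel":[0,0,0],"turn":[0,0,0]},{"travel":[0,0,0],"turn":[0,0,0]},{"travel":[0,0,0],"turn":[0,0,0]},{"travel":[0,0,0],"turn":[0,0,0]},{"travel":[0,0,0],"turn":[0,0,0]}]' -1
```

```text
clock: 2.28
eef_pos: [458.7, 206.7, 17.3]
orientation: [[-0.938, 0.346, -0.0], [0.346, 0.938, -0.0], [0.0, -0.0, -1.0]]
force: [0.5, 0.2, 0.8]
finger_gap: 90.9
finger_force: 0.0
clock: 3.02
eef_pos: [458.8, 206.5, 17.4]
orientation: [[-0.938, 0.347, -0.0], [0.347, 0.938, -0.0], [0.0, -0.0, -1.0]]
force: [0.0, 0.7, -0.7]
finger_gap: 34.1
finger_force: 0.0
```

```bash
python3 -m inch '[{"travel":[0,0,0],"turn":[0,0,0]},{"travel":[0,0,0],"turn":[0,0,0]},{"travel":[0,0,0],"turn":[0,0,0]}]' -1
python3 - <<'E'
from h import *
p,R=now()
rel(p,R,[459,207,200],R)
rel(p,R,[700,118,200],down(17)[0])
E
```

```text
clock: 3.4
eef_pos: [459.0, 206.6, 17.4]
orientation: [[-0.938, 0.347, 0.0], [0.347, 0.938, 0.0], [-0.0, 0.0, -1.0]]
force: [1.3, 3.0, -0.2]
finger_gap: 27.9
finger_force: 30.0
travel [0.0003, 0.0014, -0.6086] turn [0.0, 0.0, 0.0]
travel [-0.856, 0.0015, -0.6084] turn [0.0001, 0.0001, -0.2071]
```

```bash
python3 -m inch '[{"travel":[0,0,-0.1],"turn":[0,0,0]},{"travel":[0,0,-0.3],"turn":[0,0,0]},{"travel":[0,0,-0.5],"turn":[0,0,0]},{"travel":[-0.1,0,-0.61],"turn":[0,0,-0.03]},{"travel":[-0.3,0,-0.61],"turn":[0,0,-0.08]},{"travel":[-0.5,0,-0.61],"turn":[0,0,-0.14]},{"travel":[-0.7,0,-0.61],"turn":[0,0,-0.207]},{"travel":[-0.85,0,-0.61],"turn":[0,0,-0.207]},{"travel":[-0.85,0,-0.61],"turn":[0,0,-0.207]},{"travel":[-0.85,0,-0.61],"turn":[0,0,-0.207]}]'
python3 - <<'E'
from h import *
print(now())
im,d=grab('wrist')
cv2.imwrite('pics/w2.png',cv2.resize(np.clip(im[...,::-1]*1.2,0,255).astype(np.uint8),(800,600),interpolation=cv2.INTER_CUBIC))
E
```

```text
clock: 4.65
eef_pos: [697.0, 118.1, 199.5]
orientation: [[-0.956, -0.292, -0.002], [-0.292, 0.956, -0.0], [0.002, 0.001, -1.0]]
force: [-1.0, -0.8, -3.8]
finger_gap: 27.8
finger_force: 30.0
(array([697.02299473, 118.08831246, 199.45794339]), array([[-9.56494202e-01, -2.91741825e-01, -2.35546973e-03],
       [-2.91742316e-01,  9.56496943e-01, -1.40328434e-04],
       [ 2.29393927e-03,  5.52966860e-04, -9.99997216e-01]]))
```

View pics/w2.png

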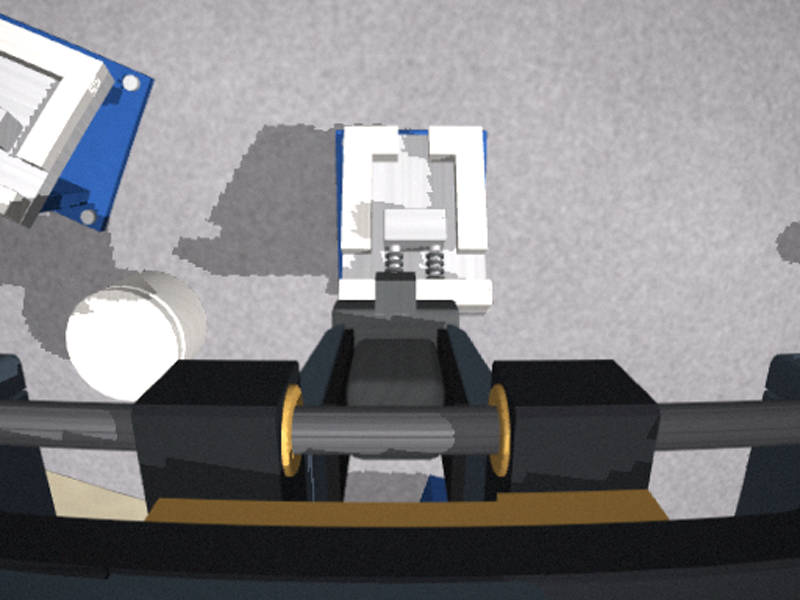

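The keyed nest is in clear view: wall tops run from (341,127) to (487,250), the keyway is at (414,140) and the jaw at (414,222). The plain nest is partly visible at the left. I'll fit the pocket pose to the depth.

```bash
cat >> h.py <<'E'
from scipy.optimize import minimize
def fit(guess,yaw,tilt,xl,yh,key):
    W=cloud('wrist').reshape(-1,3); W=W[(np.hypot(W[:,0]-guess[0],W[:,1]-guess[1])<90)&(W[:,2]>20)&(W[:,2]<125)]
    def loc(v): 
        F=down(v[2],tilt)[1]; return (W-[v[0],v[1],58+v[3]])@F
    def cost(v):
        L=loc(v); x,y,z=L.T
        m=(x>xl-17)&(x<11)&(abs(y)<yh+15)
        t=np.where((x<xl)|(abs(y)>yh),10.,0.)
        if key: t=np.where((x<xl)&(abs(y)<9),0.,t)
        k=(x>xl-30)&(x<25)&(abs(y)<yh+30)&(z>5)&(z<15)&~m   # wall-top points outside
        k&=(x<11)
        return np.minimum(abs(z-t)[m],5).sum()/400+ 5*k.sum()/400 - 2*m.sum()/400
    best=None
    for dx in(-6,0,6):
        for dy in(-6,0,6):
            r=minimize(cost,[guess[0]+dx,guess[1]+dy,yaw,0],method='Nelder-Mead',options=dict(initial_simplex=np.array([guess[0]+dx,guess[1]+dy,yaw,0])+np.vstack([np.zeros(4),np.diag([5,5,4,3.])]),maxiter=600))
            if best is None or r.fun<best.fun: best=r
    v=best.x; L=loc(v); print('pose',v.round(2),best.fun.round(2))
    P=L[(abs(L[:,2]-10)<2.)&(L[:,0]<10)&(L[:,0]>xl-30)]
    q=lambda a:np.percentile(a,[.5,99.5]).round(1)
    print('walltop x',q(P[:,0]),'y',q(P[:,1]),'zmed',np.median(P[:,2]).round(2))
    for lo,hi in((-15,0),(0,10)):
        S=P[(P[:,0]>lo)&(P[:,0]<hi)]
        print(' inner y',q(S[S[:,1]<0][:,1]),q(S[S[:,1]>0][:,1]))
    S=P[(abs(P[:,1])<yh-2)]; print(' lower wall x',q(S[:,0]))
    if key:
        print(' keyway y',q(S[S[:,1]<0][:,1]),q(S[S[:,1]>0][:,1]))
    J=L[(abs(L[:,2]-22)<2.5)&(L[:,0]>5)&(L[:,0]<35)]; print(' jaw x',q(J[:,0]) if len(J) else 0,q(J[:,1]) if len(J) else 0)
    n=np.linalg.svd(P-P.mean(0))[2][2]; print(' residual normal',n.round(3),len(P)); return v
E
python3 - <<'E'
from h import *
fit([648,118],17,28,-22,24,True)
E
```

```text
pose [645.65 111.68  16.97  -0.82] -12.55
walltop x [-38.9   9.6] y [-40.   40.2] zmed 9.97
 inner y [-40.1 -24.1] [24.4 40.2]
 inner y [-39.7 -24.7] [24.1 40.2]
 lower wall x [-39.2 -21.2]
 keyway y [-21.7  -9.9] [ 9.1 21.8]
 jaw x [16.6 34.9] [-16.6  16.3]
 residual normal [ 0.002  0.001 -1.   ] 2407
```

```bash
cat >> h.py <<'E'
def held():
    p=load('wrist')['p'];R=load('wrist')['R']
    A=np.array([[0,.966,.26],[1,0,0],[0,.26,-.966]])  # tool<-cam
    Rt=R@A.T; tcp=p-Rt@np.array([73.2,-1.7,-170.2])
    T=(cloud('wrist').reshape(-1,3)-tcp)@Rt
    return T,tcp,Rt
E
python3 - <<'E'
from h import *
T,tcp,Rt=held(); print(tcp,now()[0])
T=T[(abs(T[:,1])<40)&(T[:,0]>8)&(T[:,0]<45)&(T[:,2]>-5)&(T[:,2]<25)]
q=lambda a:np.percentile(a,[1,50,99]).round(1)
for lo,hi in((-5,0),(0,3),(3,6),(6,12),(12,25)):
    S=T[(T[:,2]>lo)&(T[:,2]<hi)]
    if len(S)>5: print(lo,hi,len(S),'x',q(S[:,0]),'y',q(S[:,1]))
S=T[(T[:,0]>25)]; print('tongue',q(S[:,1]),q(S[:,2]),q(S[:,0])); S=T[(T[:,0]>17)&(T[:,0]<21)]; print('foot',q(S[:,1]),q(S[:,2]))
E
```

```text
[695.84862132 117.98907631 199.40964711] [696.87351371 118.42853307 199.86129698]
-5 0 238 x [ 8.9 12.7 17.6] y [-22.5  -2.6  18.5]
0 3 100 x [ 8.5 17.4 29.1] y [-20.5   1.6  18.7]
3 6 1822 x [10.1 18.8 31.5] y [-23.   -2.1  19.3]
6 12 223 x [21.  21.6 31.8] y [-22.9  -1.   19.4]
12 25 186 x [21.2 21.7 31.8] y [-22.7  -1.8  19. ]
tongue [-8.5 -2.1  4.8] [ 2.8  4.4 17.8] [25.1 29.9 31.8]
foot [-23.5  -2.6  19.7] [-4.5  4.   5.6]
```

The held cap shows at tool y = −1.8, though a parallel gripper centres it, so the wrist camera has a −1.8 mm lateral bias. I'll correct for that.

```bash
cat >> h.py <<'E'
def way(O,yaw,tilt,tip,pts,p0=None,R0=None):
    R,F=down(yaw,tilt); O=np.array(O,float)
    if p0 is None: p0,R0=now()
    for l in pts:
        p=O+F@(np.array(l,float)+[0,0,tip]); print(l,p.round(1),end=' '); rel(p0,R0,p,R)
E
python3 - <<'E'
from h import *
way([645.8,113.6,58],17,28,17.4,[(-14,0,45),(-10,0,25)])
E
```

```text
(-14, 0, 45) [606.  101.4 106.5] travel [0.3058, 0.0342, 0.3117] turn [0.0001, -0.1561, -0.0001]
(-10, 0, 25) [618.3 105.2  90.7] travel [0.2627, 0.0342, 0.3642] turn [0.0001, -0.1561, -0.0001]
```

```bash
python3 -m inch '[{"travel":[0.1,0.01,0],"turn":[0,-0.05,0]},{"travel":[0.2,0.02,0.05],"turn":[0,-0.1,0]},{"travel":[0.3058,0.0342,0.15],"turn":[0,-0.1561,0]},{"travel":[0.3058,0.0342,0.25],"turn":[0,-0.1561,0]},{"travel":[0.3058,0.0342,0.31],"turn":[0,-0.1561,0]},{"travel":[0.2627,0.0342,0.3642],"turn":[0,-0.1561,0]},{"travel":[0.2627,0.0342,0.3642],"turn":[0,-0.1561,0]},{"travel":[0.2627,0.0342,0.3642],"turn":[0,-0.1561,0]}]'
python3 - <<'E'
from h import *
im,d=grab('wrist')
cv2.imwrite('pics/w3.png',cv2.resize(np.clip(im[...,::-1]*1.4,0,255).astype(np.uint8)[100:292,128:384],(800,600),interpolation=cv2.INTER_CUBIC))
way([645.8,113.6,58],17,28,17.4,[(-9,0,13),(2,0,13),(1.5,0,1)])
E
```

```text
clock: 5.7
eef_pos: [619.0, 105.3, 91.8]
orientation: [[-0.843, -0.293, 0.45], [-0.258, 0.956, 0.138], [-0.471, 0.0, -0.882]]
force: [0.2, 0.1, -4.6]
finger_gap: 28.0
finger_force: 30.0
(-9, 0, 13) [624.6 107.1  80.6] travel [0.0013, 0.0009, 0.0422] turn [0.0, 0.0007, 0.0001]
(2, 0, 13) [633.8 109.9  85.8] travel [-0.0354, 0.0009, 0.0423] turn [0.0, 0.0007, 0.0001]
(1.5, 0, 1) [638.8 111.5  75. ] travel [-0.0336, 0.0009, 0.0823] turn [0.0, 0.0007, 0.0001]
```

View pics/w3.png

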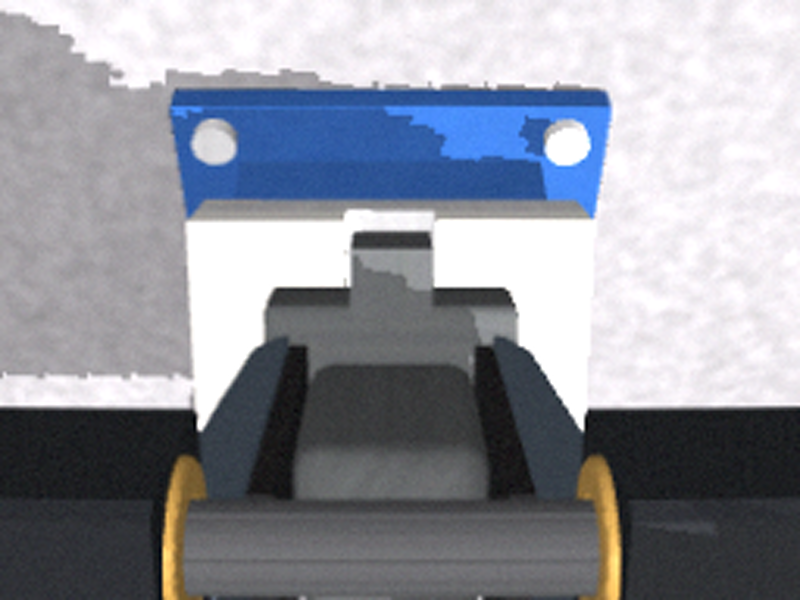

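The tongue (centre column 391) lines up with the block (188–596, centre 392) and the keyway (about 389), so the lateral error is under 0.5 mm. Now lower, push the jaw, and lower in.

```bash
python3 -m inch '[{"travel":[0.001,0,0.02],"turn":[0,0,0]},{"travel":[0.001,0,0.038],"turn":[0,0,0]},{"travel":[0.001,0,0.042],"turn":[0,0,0]},{"travel":[-0.008,0,0.042],"turn":[0,0,0]},{"travel":[-0.016,0,0.042],"turn":[0,0,0]},{"travel":[-0.024,0,0.042],"turn":[0,0,0]},{"travel":[-0.032,0,0.042],"turn":[0,0,0]},{"travel":[-0.037,0,0.042],"turn":[0,0,0]},{"travel":[-0.037,0,0.042],"turn":[0,0,0]}]'
python3 - <<'E'
from h import *
way([645.8,113.6,58],17,28,17.4,[(2,0,13),(2,0,1),(1.5,0,0)])
E
```

```text
clock: 6.88
eef_pos: [633.8, 109.3, 84.8]
orientation: [[-0.845, -0.292, 0.449], [-0.258, 0.956, 0.137], [-0.469, 0.0, -0.883]]
force: [-4.6, -5.4, -7.0]
finger_gap: 27.9
finger_force: 30.0
(2, 0, 13) [633.8 109.9  85.8] travel [-0.0023, 0.0019, -0.0026] turn [0.0001, -0.0, -0.0001]
(2, 0, 1) [639.2 111.6  75.2] travel [-0.0023, 0.0019, 0.0374] turn [0.0001, -0.0, -0.0001]
(1.5, 0, 0) [639.3 111.6  74.1] travel [-0.0006, 0.0019, 0.0407] turn [0.0001, -0.0, -0.0001]
```

```bash
python3 -m inch '[{"travel":[-0.002,0.002,0.006],"turn":[0,0,0]},{"travel":[-0.002,0.002,0.012],"turn":[0,0,0]},{"travel":[-0.002,0.002,0.018],"turn":[0,0,0]},{"travel":[-0.002,0.002,0.024],"turn":[0,0,0]},{"travel":[-0.002,0.002,0.028],"turn":[0,0,0]},{"travel":[-0.002,0.002,0.032],"turn":[0,0,0]},{"travel":[-0.002,0.002,0.032],"turn":[0,0,0]}]'
python3 -m inch '[{"travel":[0,0,0.002],"turn":[0,0,0]},{"travel":[0,0,0.004],"turn":[0,0,0]},{"travel":[0,0,0.006],"turn":[0,0,0]},{"travel":[0,0,0.006],"turn":[0,0,0]}]'
python3 - <<'E'
from h import *
way([645.8,113.6,58],17,28,17.4,[(2,0,1),(1.5,0,0)])
E
```

```text
clock: 7.75
eef_pos: [638.0, 111.7, 76.4]
orientation: [[-0.845, -0.293, 0.448], [-0.258, 0.956, 0.138], [-0.469, 0.001, -0.883]]
force: [-6.6, -2.0, -6.1]
finger_gap: 28.2
finger_force: 30.0
clock: 8.25
eef_pos: [638.7, 112.0, 74.8]
orientation: [[-0.845, -0.293, 0.448], [-0.258, 0.956, 0.138], [-0.469, 0.001, -0.883]]
force: [-8.4, -2.7, -5.4]
finger_gap: 28.0
finger_force: 30.0
(2, 0, 1) [639.2 111.6  75.2] travel [-0.0016, -0.0017, -0.0005] turn [0.0003, -0.0003, -0.0001]
(1.5, 0, 0) [639.3 111.6  74.1] travel [0.0001, -0.0017, 0.0029] turn [0.0003, -0.0003, -0.0001]
```

```bash
python3 -m inch '[{"travel":[0,-0.001,0.002],"turn":[0,0,0]},{"travel":[0,-0.001,0.004],"turn":[0,0,0]},{"travel":[0,-0.001,0.004],"turn":[0,0,0]},{"travel":[0,-0.001,0.004],"turn":[0,0,0]}]'
```

```text
clock: 8.75
eef_pos: [639.3, 111.9, 73.8]
orientation: [[-0.845, -0.293, 0.448], [-0.258, 0.956, 0.138], [-0.469, 0.001, -0.883]]
force: [-8.0, -1.1, -4.7]
finger_gap: 27.7
finger_force: 30.0
```

```bash
python3 -m inch '[{"travel":[0,0,0.002],"turn":[0,0,0]},{"travel":[0,0,0.004],"turn":[0,0,0]},{"travel":[0,0,0.004],"turn":[0,0,0]},{"travel":[0,0,0.004],"turn":[0,0,0]}]'
python3 - <<'E'
from h import *
way([645.8,113.6,58],17,28,17.4,[(1.5,0,0)])
s=manip.state();n=-s['orientation'][:,2];print(s['force']@n,s['force'])
T,_,_=(grab('wrist'),held())[1]
c=load('wrist');im=c['im']
cv2.imwrite('pics/w4.png',cv2.resize(np.clip(im[...,::-1]*1.4,0,255).astype(np.uint8)[100:292,128:384],(800,600),interpolation=cv2.INTER_CUBIC))
L=(cloud('wrist').reshape(-1,3)-[646.3,111.9,57.5])@down(17,28)[1]
for a in((-18,-14),(-31,-24)):
    S=L[(L[:,0]>a[0])&(L[:,0]<a[1])&(abs(L[:,1]-(-1))<6)];print(np.percentile(S[:,2],[10,50,90]).round(1))
S=L[(L[:,0]>-37)&(L[:,0]<-25)&(abs(L[:,1])>13)&(abs(L[:,1])<30)];print('wall',np.percentile(S[:,2],[10,50,90]).round(1))
E
```

```text
clock: 9.25
eef_pos: [639.3, 111.9, 73.6]
orientation: [[-0.845, -0.293, 0.448], [-0.258, 0.956, 0.138], [-0.469, 0.001, -0.883]]
force: [-22.3, -6.9, 20.1]
finger_gap: 27.8
finger_force: 30.0
(1.5, 0, 0) [639.3 111.6  74.1] travel [-0.0001, -0.001, -0.0016] turn [0.0003, -0.0001, -0.0001]
28.68628758549306 [-22.33065155  -6.87921974  20.06914164]
[13.  13.9 14.8]
[112.4 132.5 140.1]
wall [ 10.4 119.4 135.6]
```

View pics/w4.png

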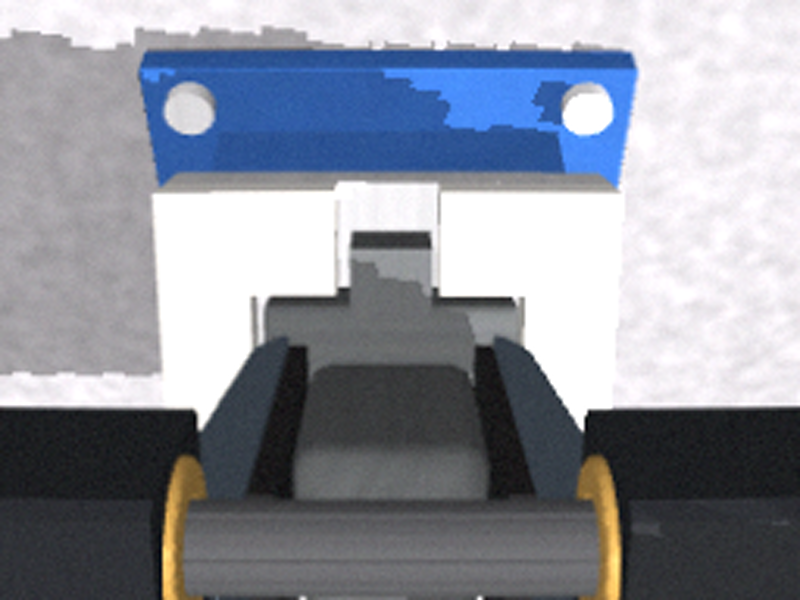

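The cap is in the pocket with its tongue in the keyway (350–433 inside 338–438) and its foot top at 13.9 mm. The floor contact force is 29 N. I'll ease off, release and retreat.

```bash
python3 -m inch '[{"travel":[0,0,-0.003],"turn":[0,0,0]},{"travel":[0,0,-0.003],"turn":[0,0,0]}]'
python3 -m inch '[{"travel":[0,0,0],"turn":[0,0,0]},{"travel":[0,0,0],"turn":[0,0,0]},{"travel":[0,0,0],"turn":[0,0,0]},{"travel":[0,0,0],"turn":[0,0,0]},{"travel":[0,0,0],"turn":[0,0,0]}]' 0
python3 -m inch '[{"travel":[0,0,-0.05],"turn":[0,0,0]},{"travel":[0,0,-0.2],"turn":[0,0,0]},{"travel":[0,0,-0.38],"turn":[0,0,0]},{"travel":[0,0,-0.38],"turn":[0,0,0]},{"travel":[0,0,-0.38],"turn":[0,0,0]}]'
python3 - <<'E'
from h import *
grab('wrist')
L=(cloud('wrist').reshape(-1,3)-[646.3,111.9,57.5])@down(17,28)[1]
q=lambda a:np.percentile(a,[2,50,98]).round(1)
S=L[(L[:,0]>-21)&(L[:,0]<-15)&(abs(L[:,1])<18)];print('foot z',q(S[:,2]))
S=L[(L[:,0]>-31)&(L[:,0]<-24)&(abs(L[:,1]+2)<5)];print('tongue z',q(S[:,2]))
S=L[(abs(L[:,2]-54)<4)&(abs(L[:,1])<30)&(abs(L[:,0])<30)];print('crown',[q(S[:,i]) for i in range(3)])
S=S-S.mean(0);print(np.linalg.svd(S,full_matrices=False)[2][2])
S=L[(abs(L[:,2]-14)<2)&(abs(L[:,1])<30)&(L[:,0]<-10)&(L[:,0]>-40)];print('x',q(S[:,0]),q(S[:,1]))
S=L[(abs(L[:,2]-10)<2)&(abs(L[:,1])>25)&(L[:,0]<5)&(L[:,0]>-45)];print('wall',[q(S[:,i]) for i in range(3)])
rel(*now(),[480,-30,180],down(-10)[0])
rel(*now(),[443,-134,150],down(-10)[0])
E
```

```text
clock: 9.55
eef_pos: [639.3, 111.9, 73.7]
orientation: [[-0.845, -0.293, 0.448], [-0.258, 0.956, 0.138], [-0.469, 0.001, -0.883]]
force: [-10.9, -3.0, 0.1]
finger_gap: 28.2
finger_force: 30.0
clock: 10.18
eef_pos: [641.0, 111.8, 74.2]
orientation: [[-0.844, -0.292, 0.451], [-0.258, 0.956, 0.138], [-0.471, -0.0, -0.882]]
force: [0.5, -0.1, 0.0]
finger_gap: 45.4
finger_force: 0.0
clock: 10.8
eef_pos: [589.5, 95.9, 175.3]
orientation: [[-0.843, -0.292, 0.451], [-0.258, 0.956, 0.137], [-0.472, -0.0, -0.882]]
force: [0.2, -0.3, -1.1]
finger_gap: 45.6
finger_force: 0.0
foot z [12.4 13.9 15.2]
tongue z [ 13.8 227.9 255.8]
crown [array([-12.5,  -1.3,  11.8]), array([-12.9,  -0. ,  13.6]), array([50.5, 53.7, 55.5])]
[-0.01987283 -0.00887704  0.99976311]
x [-31.4 -18.4 -10.7] [-20.6   0.   21.4]
wall [array([-40. , -18.6,   3.9]), array([-205.9,  -25.7,   39.4]), array([ 8.5,  9.9, 11.3])]
travel [0.4074, -0.2953, -0.2382] turn [0.0367, 0.1531, 0.1469]
travel [0.6479, -0.5908, -0.2532] turn [0.0367, 0.1531, 0.1469]
```

The keyed cap is seated: foot top 13.9 mm above the floor, tongue end at x ≈ −31.4, crown level. Now the plain cap.

```bash
python3 -m inch '[{"travel":[0.13,-0.12,-0.05],"turn":[0.007,0.03,0.03]},{"travel":[0.3,-0.27,-0.12],"turn":[0.016,0.07,0.067]},{"travel":[0.47,-0.43,-0.19],"turn":[0.027,0.11,0.107]},{"travel":[0.648,-0.591,-0.253],"turn":[0.0367,0.1531,0.1469]},{"travel":[0.648,-0.591,-0.253],"turn":[0.0367,0.1531,0.1469]},{"travel":[0.648,-0.591,-0.253],"turn":[0.0367,0.1531,0.1469]},{"travel":[0.648,-0.591,-0.253],"turn":[0.0367,0.1531,0.1469]}]' 1
python3 - <<'E'
from h import *
print(now())
grab('wrist'); capfit(443,-136,55,r=50)
W=cloud('wrist').reshape(-1,3)
P=W[(W[:,2]>30)&(W[:,2]<60)&(np.hypot(W[:,0]-443,W[:,1]+136)<45)]; b=cv2.minAreaRect(P[:,:2].astype(np.float32));print(b,len(P))
cv2.imwrite('pics/w5.png',cv2.resize(np.clip(load('wrist')['im'][...,::-1]*2.,0,255).astype(np.uint8),(800,600),interpolation=cv2.INTER_CUBIC))
E
```

```text
clock: 11.72
eef_pos: [443.2, -133.7, 149.5]
orientation: [[-0.985, 0.174, -0.001], [0.174, 0.985, 0.001], [0.001, 0.001, -1.0]]
force: [0.2, 0.6, 0.3]
finger_gap: 91.5
finger_force: 0.0
(array([ 443.24550467, -133.66398728,  149.47502036]), array([[-9.84773835e-01,  1.73838635e-01, -7.89824137e-04],
       [ 1.73837906e-01,  9.84773857e-01,  9.13088643e-04],
       [ 9.36528244e-04,  7.61884430e-04, -9.99999271e-01]]))
cap crown 841 [ 432.1 -141.7] [23.4 26.4] 79.6 zmed 55.3
cap foot 2022 [ 432.1 -141.7] [69.9 40.1] 79.0 zmed 13.6
cap all 3475 [ 432.2 -141.7] [69.7 40.4] 78.7 zmed 14.4
((431.6898193359375, -141.63485717773438), (30.023656845092773, 27.13060760498047), 79.54967498779297) 1328
```

View pics/w5.png

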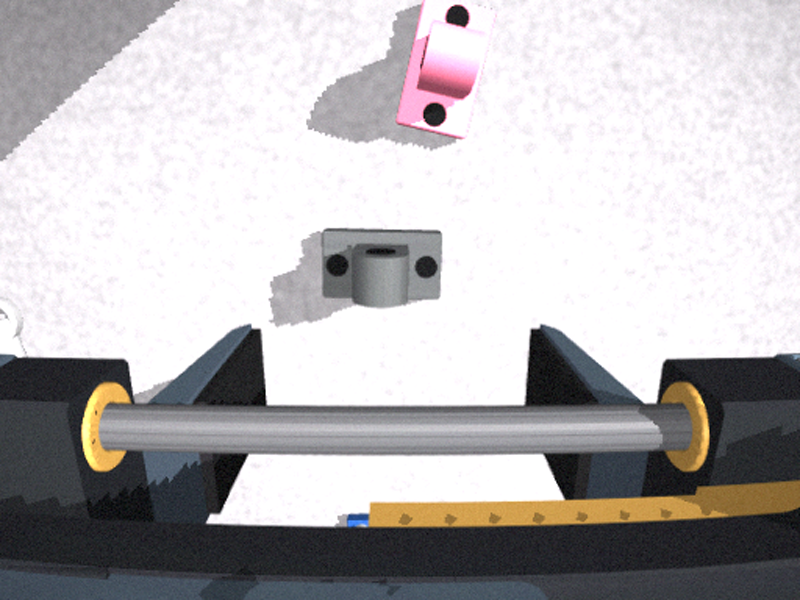

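The plain cap is at (381,265) with its long side along tool y; the pink decoy at (445,68) is clear of the fingers. Depth gives (432.1, −141.7) and yaw −11°, and the 1.8 mm bias goes on top.

```bash
python3 - <<'E'
from h import *
rel(*now(),[432.4,-139.9,17],down(-11)[0])
E
```

```text
travel [0.0321, -0.0279, 0.4422] turn [0.0002, -0.0002, 0.0057]
```

```bash
python3 -m inch '[{"travel":[0.032,-0.028,0.12],"turn":[0,0,0.006]},{"travel":[0.032,-0.028,0.23],"turn":[0,0,0.006]},{"travel":[0.032,-0.028,0.31],"turn":[0,0,0.006]},{"travel":[0.032,-0.028,0.37],"turn":[0,0,0.006]},{"travel":[0.032,-0.028,0.42],"turn":[0,0,0.006]},{"travel":[0.032,-0.028,0.442],"turn":[0,0,0.006]},{"travel":[0.032,-0.028,0.442],"turn":[0,0,0.006]}]'
python3 -m inch '[{"travel":[0,0,0],"turn":[0,0,0]},{"travel":[0,0,0],"turn":[0,0,0]},{"travel":[0,0,0],"turn":[0,0,0]},{"travel":[0,0,0],"turn":[0,0,0]},{"travel":[0,0,0],"turn":[0,0,0]},{"travel":[0,0,0],"turn":[0,0,0]},{"travel":[0,0,0],"turn":[0,0,0]},{"travel":[0,0,0],"turn":[0,0,0]},{"travel":[0,0,0],"turn":[0,0,0]}]' -1
python3 - <<'E'
from h import *
rel(*now(),[715,-140,205],down(-8.5)[0])
E
```

```text
clock: 12.65
eef_pos: [432.4, -140.2, 17.4]
orientation: [[-0.982, 0.191, -0.0], [0.191, 0.982, 0.0], [0.0, 0.0, -1.0]]
force: [-0.4, 0.3, 0.6]
finger_gap: 91.2
finger_force: 0.0
clock: 13.78
eef_pos: [432.3, -140.6, 17.5]
orientation: [[-0.981, 0.192, 0.0], [0.192, 0.981, 0.0], [-0.0, 0.0, -1.0]]
force: [1.1, 1.4, 0.2]
finger_gap: 29.6
finger_force: 30.0
travel [-0.9245, 0.1833, -0.6248] turn [0.0001, 0.0, -0.0144]
```

```bash
python3 -m inch '[{"travel":[0,0,-0.1],"turn":[0,0,0]},{"travel":[0,0,-0.3],"turn":[0,0,0]},{"travel":[0,0,-0.5],"turn":[0,0,0]},{"travel":[-0.15,0.03,-0.62],"turn":[0,0,0]},{"travel":[-0.35,0.07,-0.62],"turn":[0,0,-0.014]},{"travel":[-0.55,0.11,-0.62],"turn":[0,0,-0.014]},{"travel":[-0.75,0.15,-0.62],"turn":[0,0,-0.014]},{"travel":[-0.92,0.18,-0.62],"turn":[0,0,-0.014]},{"travel":[-0.92,0.18,-0.62],"turn":[0,0,-0.014]},{"travel":[-0.92,0.18,-0.62],"turn":[0,0,-0.014]}]'
python3 - <<'E'
from h import *
print(now())
grab('wrist')
fit([657,-140],-8.5,25,-20,37,False)
T,tcp,Rt=held()
T=T[(abs(T[:,1])<45)&(T[:,0]>8)&(T[:,0]<45)&(T[:,2]>-5)&(T[:,2]<25)]
q=lambda a:np.percentile(a,[1,50,99]).round(1)
S=T[(T[:,0]>14)&(T[:,0]<18)]; print('foot',q(S[:,1]),q(S[:,2])); S=T[T[:,2]>6];print('front',q(S[:,0]),q(S[:,1]))
cv2.imwrite('pics/w6.png',cv2.resize(np.clip(load('wrist')['im'][...,::-1]*1.2,0,255).astype(np.uint8),(800,600),interpolation=cv2.INTER_CUBIC))
E
```

```text
clock: 15.02
eef_pos: [712.5, -140.5, 202.4]
orientation: [[-0.989, 0.149, -0.002], [0.149, 0.989, 0.001], [0.002, 0.0, -1.0]]
force: [-1.3, 0.3, -4.4]
finger_gap: 29.9
finger_force: 30.0
(array([ 712.52980241, -140.54840605,  202.44853192]), array([[-9.88871868e-01,  1.48754350e-01, -2.13832457e-03],
       [ 1.48753219e-01,  9.88874116e-01,  6.79566311e-04],
       [ 2.21562226e-03,  3.53921344e-04, -9.99997483e-01]]))
pose [ 652.98 -141.5    -7.77   -1.02] -14.73
walltop x [-37.2   9.5] y [-52.7  52.9] zmed 9.95
 inner y [-53.1 -36.6] [36.9 53.1]
 inner y [-52.6 -36.6] [37.2 52.9]
 lower wall x [-37.3 -17.9]
 jaw x [15.5 33.6] [-26.   25.7]
 residual normal [-0.001  0.001 -1.   ] 3385
foot [-36.   -1.8  32.4] [-4.6  4.1  5.6]
front [18.9 19.4 19.9] [-35.6  -2.1  32.2]
```

View pics/w6.png

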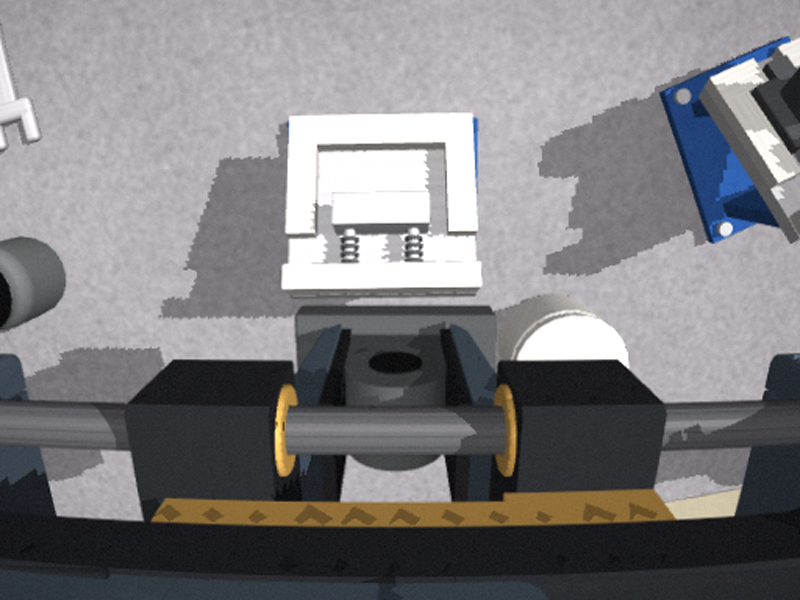

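The plain nest is fully visible: walls span 288–478 by 113–232 and the jaw is at (381,208). The held cap again shows the −1.8 mm lateral bias. The pocket fits at yaw −7.8°.

```bash
python3 - <<'E'
from h import *
way([654.1,-139.8,58],-7.8,25,17.5,[(-14,0,45),(-10,0,25)])
E
```

```text
(-14, 0, 45) [ 615.4 -134.5  108.7] travel [0.3221, -0.0278, 0.3147] turn [-0.0008, -0.1394, -0.0043]
(-10, 0, 25) [ 627.3 -136.1   92.3] travel [0.2818, -0.0273, 0.3695] turn [-0.0008, -0.1394, -0.0043]
```

```bash
python3 -m inch '[{"travel":[0.1,-0.01,0],"turn":[0,-0.045,-0.001]},{"travel":[0.2,-0.02,0.05],"turn":[0,-0.09,-0.002]},{"travel":[0.322,-0.0278,0.15],"turn":[-0.0008,-0.1394,-0.0043]},{"travel":[0.322,-0.0278,0.25],"turn":[-0.0008,-0.1394,-0.0043]},{"travel":[0.322,-0.0278,0.3147],"turn":[-0.0008,-0.1394,-0.0043]},{"travel":[0.2818,-0.0273,0.3695],"turn":[-0.0008,-0.1394,-0.0043]},{"travel":[0.2818,-0.0273,0.3695],"turn":[-0.0008,-0.1394,-0.0043]},{"travel":[0.2818,-0.0273,0.3695],"turn":[-0.0008,-0.1394,-0.0043]}]'
python3 - <<'E'
from h import *
im,d=grab('wrist')
cv2.imwrite('pics/w7.png',cv2.resize(np.clip(im[...,::-1]*1.4,0,255).astype(np.uint8)[100:292,128:384],(800,600),interpolation=cv2.INTER_CUBIC))
way([654.1,-139.8,58],-7.8,25,17.5,[(-9,0,13),(2,0,13),(1.5,0,1)])
E
```

```text
clock: 16.08
eef_pos: [628.1, -136.2, 93.4]
orientation: [[-0.897, 0.135, 0.42], [0.123, 0.991, -0.058], [-0.424, -0.0, -0.906]]
force: [0.0, -0.3, -5.5]
finger_gap: 30.0
finger_force: 30.0
(-9, 0, 13) [ 633.2 -136.9   81.8] travel [0.0015, -0.0003, 0.0427] turn [-0.0001, 0.0007, 0.0002]
(2, 0, 13) [ 643.1 -138.3   86.5] travel [-0.0351, -0.0003, 0.0428] turn [-0.0001, 0.0007, 0.0002]
(1.5, 0, 1) [ 647.7 -138.9   75.4] travel [-0.0334, -0.0003, 0.0828] turn [-0.0001, 0.0007, 0.0002]
```

View pics/w7.png

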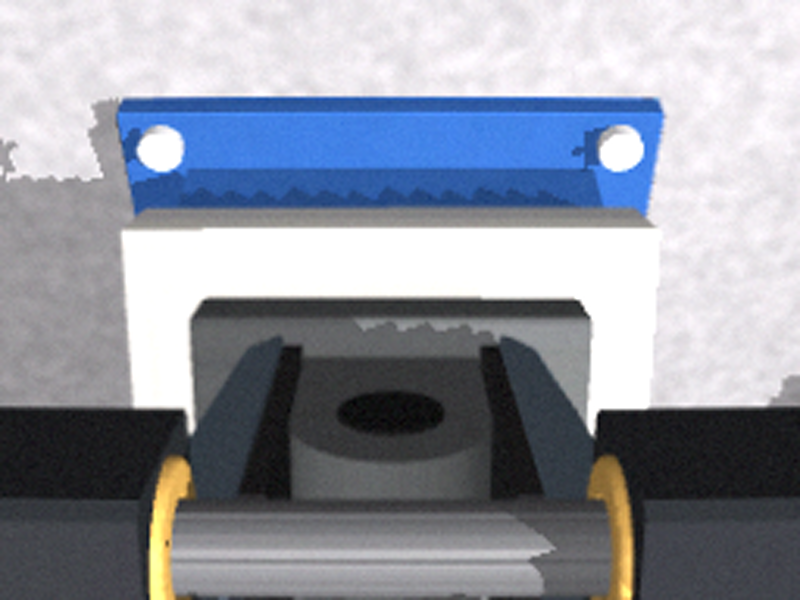

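The cap foot (190–590, centre 390) is centred on the block (122–658, centre 390) and looks square to it. Same insertion sequence as before.

```bash
python3 -m inch '[{"travel":[0.001,0,0.02],"turn":[0,0,0]},{"travel":[0.001,0,0.038],"turn":[0,0,0]},{"travel":[0.001,0,0.042],"turn":[0,0,0]},{"travel":[-0.008,0,0.042],"turn":[0,0,0]},{"travel":[-0.016,0,0.042],"turn":[0,0,0]},{"travel":[-0.024,0,0.042],"turn":[0,0,0]},{"travel":[-0.032,0,0.042],"turn":[0,0,0]},{"travel":[-0.037,0,0.042],"turn":[0,0,0]},{"travel":[-0.037,0,0.042],"turn":[0,0,0]}]'
python3 - <<'E'
from h import *
way([654.1,-139.8,58],-7.8,25,17.5,[(2,0,13),(2,0,1),(1.5,0,0)])
E
```

```text
clock: 17.25
eef_pos: [642.8, -138.0, 85.4]
orientation: [[-0.898, 0.135, 0.418], [0.123, 0.991, -0.057], [-0.422, 0.0, -0.907]]
force: [-6.7, -2.5, -5.9]
finger_gap: 29.6
finger_force: 30.0
(2, 0, 13) [ 643.1 -138.3   86.5] travel [-0.0027, -0.0007, -0.0029] turn [0.0001, -0.0002, 0.0001]
(2, 0, 1) [ 648.1 -139.    75.6] travel [-0.0027, -0.0007, 0.0371] turn [0.0001, -0.0002, 0.0001]
(1.5, 0, 0) [ 648.1 -139.    74.5] travel [-0.001, -0.0007, 0.0404] turn [0.0001, -0.0002, 0.0001]
```

```bash
python3 -m inch '[{"travel":[-0.003,0,0.006],"turn":[0,0,0]},{"travel":[-0.003,0,0.012],"turn":[0,0,0]},{"travel":[-0.003,0,0.018],"turn":[0,0,0]},{"travel":[-0.003,0,0.024],"turn":[0,0,0]},{"travel":[-0.003,0,0.03],"turn":[0,0,0]},{"travel":[-0.003,0,0.036],"turn":[0,0,0]},{"travel":[-0.003,0,0.038],"turn":[0,0,0]},{"travel":[-0.003,0,0.038],"turn":[0,0,0]}]'
python3 -m inch '[{"travel":[0,0,0.002],"turn":[0,0,0]},{"travel":[0,0,0.003],"turn":[0,0,0]},{"travel":[0,0,0.003],"turn":[0,0,0]},{"travel":[0,0,0.003],"turn":[0,0,0]}]'
python3 - <<'E'
from h import *
way([654.1,-139.8,58],-7.8,25,17.5,[(2,0,0)])
s=manip.state();n=-s['orientation'][:,2];print(s['force']@n,s['force'])
E
```

```text
clock: 18.25
eef_pos: [648.2, -138.5, 75.4]
orientation: [[-0.898, 0.135, 0.418], [0.123, 0.991, -0.056], [-0.422, 0.0, -0.907]]
force: [-7.5, 0.9, -5.8]
finger_gap: 29.6
finger_force: 30.0
clock: 18.75
eef_pos: [648.5, -138.5, 74.6]
orientation: [[-0.898, 0.135, 0.418], [0.123, 0.991, -0.056], [-0.422, 0.0, -0.907]]
force: [-7.3, 0.6, -4.3]
finger_gap: 29.9
finger_force: 30.0
(2, 0, 0) [ 648.6 -139.    74.7] travel [-0.0006, -0.0018, -0.0002] turn [0.0002, -0.0004, 0.0002]
-0.8623285276061089 [-7.28830362  0.55771466 -4.34302721]
```

```bash
python3 -m inch '[{"travel":[0,0,0.002],"turn":[0,0,0]},{"travel":[0,0,0.003],"turn":[0,0,0]},{"travel":[0,0,0.003],"turn":[0,0,0]},{"travel":[0,0,0.003],"turn":[0,0,0]}]'
```

```text
clock: 19.25
eef_pos: [648.6, -138.5, 74.4]
orientation: [[-0.898, 0.135, 0.418], [0.123, 0.991, -0.057], [-0.422, 0.0, -0.907]]
force: [-18.4, 1.5, 10.8]
finger_gap: 30.0
finger_force: 30.0
```

Floor contact at about 18 N. Release, retreat and check.

```bash
python3 -m inch '[{"travel":[0,0,-0.002],"turn":[0,0,0]},{"travel":[0,0,-0.002],"turn":[0,0,0]}]'
python3 -m inch '[{"travel":[0,0,0],"turn":[0,0,0]},{"travel":[0,0,0],"turn":[0,0,0]},{"travel":[0,0,0],"turn":[0,0,0]},{"travel":[0,0,0],"turn":[0,0,0]},{"travel":[0,0,0],"turn":[0,0,0]}]' 0.05
python3 -m inch '[{"travel":[0,0,-0.05],"turn":[0,0,0]},{"travel":[0,0,-0.2],"turn":[0,0,0]},{"travel":[0,0,-0.4],"turn":[0,0,0]},{"travel":[0,0,-0.4],"turn":[0,0,0]},{"travel":[0,0,-0.4],"turn":[0,0,0]},{"travel":[0,0,-0.4],"turn":[0,0,0]}]'
python3 - <<'E'
from h import *
im,_=grab('wrist')
L=(cloud('wrist').reshape(-1,3)-[653.8,-141.6,57.4])@down(-7.8,25)[1]
q=lambda a:np.percentile(a,[2,50,98]).round(1)
S=L[(abs(L[:,2]-14)<3)&(abs(L[:,1])<36)&(abs(L[:,0])<30)];print('foot',[q(S[:,i]) for i in range(3)])
for a,b in((-34,-20),(20,34)):
    T=S[(S[:,1]>a)&(S[:,1]<b)&(S[:,0]<16)];print(q(T[:,2]),q(T[:,0]))
T=S[(S[:,0]<16)&(abs(S[:,1])<33)&(S[:,2]>12.5)];T=T-T.mean(0);print(np.linalg.svd(T,full_matrices=False)[2][2].round(3))
cv2.imwrite('pics/w8.png',cv2.resize(np.clip(im[...,::-1]*1.2,0,255).astype(np.uint8),(800,600),interpolation=cv2.INTER_CUBIC))
E
```

```text
clock: 19.5
eef_pos: [648.6, -138.5, 74.4]
orientation: [[-0.898, 0.135, 0.418], [0.123, 0.991, -0.056], [-0.422, 0.0, -0.907]]
force: [-11.5, 0.6, -1.8]
finger_gap: 30.0
finger_force: 30.0
clock: 20.12
eef_pos: [650.5, -139.3, 75.3]
orientation: [[-0.897, 0.135, 0.421], [0.122, 0.991, -0.058], [-0.425, -0.0, -0.905]]
force: [0.3, 0.5, 0.0]
finger_gap: 47.9
finger_force: 0.0
clock: 20.88
eef_pos: [599.3, -132.1, 182.7]
orientation: [[-0.898, 0.135, 0.419], [0.123, 0.991, -0.057], [-0.423, 0.0, -0.906]]
force: [0.3, -0.1, -0.5]
finger_gap: 47.6
finger_force: 0.0
foot [array([-19.9,  -4.9,  20.1]), array([-33.6,  -0.4,  34.2]), array([11.4, 13.9, 15.9])]
[11.3 14.  15.7] [-24.1  -3.2  15.2]
[11.9 14.1 16. ] [-19.5  -2.8  15.1]
[-0.005 -0.002  1.   ]
```

View pics/w8.png

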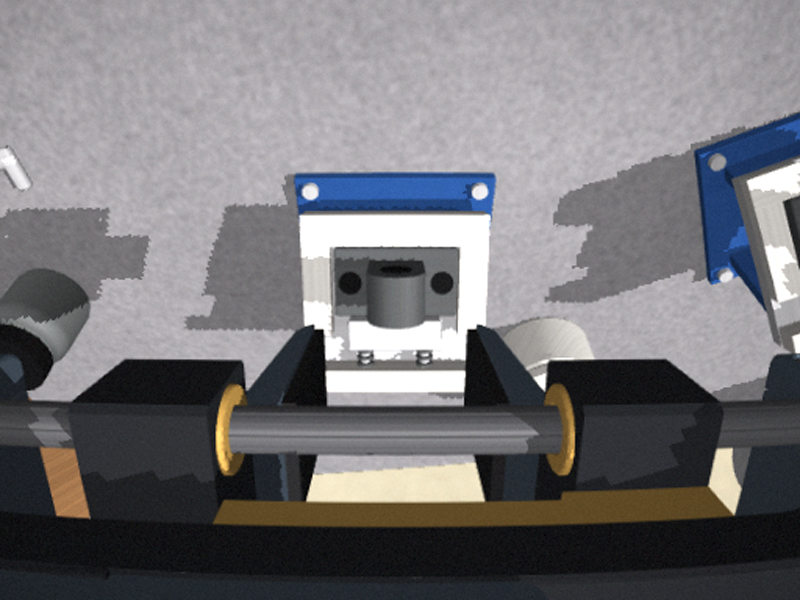

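The plain cap lies flat in its pocket: foot 332–459 inside the walls, top at 14 mm, jaw against its upper edge. The gripper is clear. Handing in.

```bash
python3 -c "
from rig import manip
print(manip.sign_off())"
```

```text
the job is handed in; nothing more can be done
None
```

I seated both caps flat in their matching pockets with the jaws holding them, touched none of the bystanders, and handed the job in at about 21 s; `sign_off` returned no verdict.

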